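# Set up the twine stand

### The job

Set up the twine stand: take the loose steel spindle out of the tool block and plug it upright into the blind hole of the stand's black iron plate, fully home on its collar, then lower the spool of twine over it, without dropping it, until it stands on the plate, and let go. The hole is not marked and the plate has shifted in its frame, so feel for it: slide the spindle's tip lightly over the plate until it drops in, and never press the spindle on the stand harder than 20 newtons. Leave the mug, the tape dispenser and the grey polishing block where they are.

Things in the scene. Friction and masses are not known exactly. Their poses are not given: they have to be found in the camera images.
- stand: Twine stand, fixed to the desk: an oak surround 110 mm (its x) by 164 mm (its y), 41 mm high, framing a black iron plate. Origin: centre of its underside, z up. The plate's flat top is 36 mm above the origin, 5 mm below the top of the surround, and shows through an opening 78 mm (x) by 96 mm (y). Stand and plate stay put under hand forces.
- stand_mid (a point): Middle of the stand's opening, level with the plate's top (axes as the stand's). The plate's one round blind hole, 11.5 mm wide, 25 mm deep, sharp-edged and unmarked, lies up to 14 mm from this point along the stand's y and up to 5 mm along its x: the plate has slid under the lip, and where to is measured nowhere.
- spindle: Loose steel spindle, 65 to 105 g, nose down in the tool block. Origin: centre of its flat tip; z up its axis. From the tip: nose widening from 5 to 10 mm over 8 mm, 10 mm plug to 20 mm, brass collar 20 mm wide from 20 to 26 mm, plain 10 mm shaft to the top at 108 mm (last 6 mm tapered). Plugged home, the collar lies on the plate and the origin is 16 mm above the stand's origin.
- tool_block: Beech tool block, fixed, 120 (x) by 50 (y) by 34 mm high, running from 25 mm behind its origin to 95 mm ahead along x. Origin: on its underside, below the 11.5 mm hole that holds the spindle, whose collar rests on the block's top (plug 20 mm deep). A fixed brass needle holder 14 mm wide stands 75 mm ahead of the origin, its top 82 mm above the desk.
- spool: Loose spool of cream twine, 90 to 180 g, standing on the desk: package 60 mm across, 62 mm high, on a card tube 33 mm across that reaches 72 mm, bore 26 mm wide right through. Origin: centre of its underside, z up the bore. On the spindle it stands on the plate round the collar, its origin 36 mm above the stand's; the spindle's top then shows 16 mm above the tube.
- mug: White mug with two brushes, 80 mm across, 90 mm high (brushes to 175 mm), handle to its y; origin: centre of its underside. Leave it alone.
- tape: Tape dispenser, 46 (x) by 120 (y) by 76 mm high, grey on a black foot; origin: centre of its underside. Leave it alone.
- polish_block: Grey polishing block, 55 (x) by 95 (y) by 30 mm high; origin: centre of its underside. Leave it alone.
Mind the look-alikes: they are no part of the job. Of the things that look like the spindle, the smallest one is meant.

How it is judged (in metres and radians):
On the way:
1. the spindle is plugged into the hole, fully home on its collar and upright (z of spindle in the frame of stand below 0.0178 m and horizontal distance between spindle and stand_mid below 0.025 m and angle between spindle's own z axis and vertical below 0.06 rad), for 0.2 s.
At the end, for the whole second after the job is handed in: The spindle is plugged upright in the plate's hole with its collar on the plate (within 1.8 mm and 0.06 rad); the spool stands upright round it on the plate (axes within 6 mm, height within 2.5 mm, tilt under 0.05 rad); both are at rest and let go; the bystanders are within 20 mm of their places (all of step 1 and horizontal distance between spool and spindle below 0.006 m and z of spool in the frame of stand between 0.0335 and 0.0385 m and angle between spool's own z axis and vertical below 0.05 rad and linear speed of each of spool, spindle below 0.02 m/s); the robot touches nothing.
It fails at once if the spindle is pressed against the stand or its plate with more than 20 N (contact force between spindle and stand above 20 N).
It fails at once if the spool is dropped down the spindle (it moves faster than 0.5 m/s while over it) (horizontal distance between spool and spindle below 0.012 m and z of spool in the frame of stand below 0.125 m and linear speed of spool above 0.5 m/s).
It fails at once if the mug, the tape dispenser or the polishing block is pushed more than 20 mm (distance of any of mug, tape, polish_block from where it was at the start of the episode above 0.02 m).
It also fails if it takes over 72 s, if anything falls off the work surface, if the arm or the gripper's body presses on something with over 40 N, if the wrist force passes 120 N, or if a joint passes its speed limit or range.

### The arm

A 6-joint arm with a two-finger parallel gripper is mounted at the origin on the work surface. World frame = base frame: x ahead of the robot, y to its left, z up, the work surface at z = 0. Lengths are in mm, angles in rad, forces in N, time in s.
With the tool pointing down it reaches from about 300 to 775 mm from the base axis. Payload 14.6 kg.
Tool frame: the origin (TCP) lies between the finger pads; the fingertips stand 8 mm ahead of it and the grasp point (between the pads) lies 11 mm behind it; z points along the fingers, y is the direction in which the jaws open and shut (so a half turn about z gives the same grasp; the last joint's range is limited). The gripper opens to 94 mm and grips with 3 to 60 N. Pads are 16 mm wide; open, the fingers measure 119 mm over their backs; the gripper's body (75 mm by 177 mm) begins 78 mm behind the grasp point.
Start: joints at [-1.372, 0.3, 1.521, -0, 1.321, -0.067], TCP at [144.468, -530.677, 213.446] pointing down, gripper open.
Joint ranges: [-3.03, 3.03], [-0.79, 2.21], [0.23, 2.52], [-1.04, 4.18], [0, 3.07], [-2.55, 2.55]. Speed limits (rad/s): [2.22, 2.22, 2.57, 3.14, 3.14, 3.14].

### API

Orientations are given as [roll, pitch, yaw] about the fixed x, y, z axes, in that order (R = Rz(yaw) Ry(pitch) Rx(roll)).
In Python, from cell import manip gives the robot as it stands. The module is installed in compiled form; this text tells all that it offers.
- The arm moves only by the tool send_rows, never from a script. Its argument "series" is a list that holds one entry, the list of rows, each a list of 5 numbers: the opening, from 0 (shut) to 1 (fully open), then the shift along the tool's x, y, z in mm, then the turn about the tool's z in degrees. In form: [[[gripper, dx, dy, dz, roll], ...]]. A call has 1 to 10 rows; each row is the pose to reach, as a shift and turn from the pose commanded when the call began, along the tool's axes at that moment; what a row does not reach only later rows make up. A row lasts 1/10 s, in which the tool goes at most 50 mm and 8.59 degrees, less where a joint would pass 70% of its speed; a pose out of reach is approached as far as the arm can. A call with a gripper value outside its range is refused whole. The fingers move at their own pace and stop on an object; "newtons" is the grip in N (left out, the last holds). Time passes only in rows, so rows that repeat a pose let the fingers close. It gives the time, the measured TCP pose, the force and the opening at its end, in the units of the state.
- manip.read_state(): the state, without advancing time (a new reading comes with each control period).
- manip.camera(name): name is "scene" or "top"; returns a dict with "img" (384x512x3 uint8, red, green, blue), "vfov" (degrees; the focal length in pixels is half the picture's height over the tangent of half this angle, whatever the lens; pixels are square), "cx", "cy" (the principal point, pixels), "pose" (4x4, takes a point from camera to world coordinates). Camera axes: x right, y down, z forward; pixel columns grow to the right and rows downward; lengths in mm; the calibration is good to about 2 mm. A picture is of the moment at which its call begins. There is no depth.
- manip.sign_off(): hands the job in, once; it reports no verdict.
Trained networks look in a picture, given as the dict that the camera call returned (one of the last four; its "shot" number tells which), for a name from the list of things; names that differ only in an ending like _2 or _b are one class to them, and where a whole thing is asked for, a point or a joint stands for the part that bears it (a point fixed in the world has none). Each returns a list of dicts, best first, with "conf" (0 to 1); they miss things now and then, are a little off and sometimes report something else, mostly with a low value. They report only what shows in the picture. A call takes as long as a camera call. They do not tell look-alikes from the thing itself.
- manip.find_in(target, picture): "rect" ([left, top, width, height] in pixels, round what is visible of it).
- manip.silhouettes(target, picture): "pixels" (384x512 bool, what is visible of it) and "rect" ([left, top, width, height] in pixels, round what is visible of it).
The state is a dict: "clock": time; "joints": joint angles; "qd": joint speeds; "effort": joint torques, N m; "eef_pos": TCP position; "eef_rot": TCP orientation; "wrist_force": force on the tool from outside, world axes, zero at the start; "moment": the same for the moment, N m; "finger_gap": finger opening in mm.
Only numpy, scipy, OpenCV 4.12 (cv2) and the standard library are available. Lean on these libraries where they do the work, as an engineer would, in place of code of your own. Each camera call takes 0.05 s, during which the arm holds its last target. There are 200 camera calls.

## Working session

There is one attempt and no reset: what is moved stays moved. The work goes in short steps, Python scripts to look and compute and a tool call to move; the robot and the scene stay as the last step left them, time stands still between calls to the robot, and variables do not carry over. Pictures are saved under pics/ and viewed, about 8 in all and at most 12, crops included, and the job is handed in when it is done.

Besides the shell and the picture viewer there is one more tool, called after "Emit:" as name([rows], argument=value, ...), one row to a line, values as JSON. send_rows: Moves the arm, as the interface text tells. Its arguments: {"type":"object","properties":{"series":{"type":"array"},"newtons":{"type":"number"}},"required":["series"]}

```bash
mkdir -p pics; cat > h.py <<'E'
import numpy as np, cv2
from cell import manip
def save(c,n): cv2.imwrite('pics/'+n,c['img'][:,:,::-1])
def f(c): return c['img'].shape[0]/2/np.tan(np.radians(c['vfov'])/2)
def ray(c,u,v):
    P=np.array(c['pose']);d=P[:3,:3]@np.array([(u-c['cx'])/f(c),(v-c['cy'])/f(c),1.]);return P[:3,3],d/np.linalg.norm(d)
def atz(c,u,v,z):
    o,d=ray(c,u,v);return o+d*(z-o[2])/d[2]
def proj(c,p):
    P=np.array(c['pose']);q=P[:3,:3].T@(np.array(p,float)-P[:3,3]);return q[:2]/q[2]*f(c)+[c['cx'],c['cy']]
def tri(a,b):
    (o1,d1),(o2,d2)=a,b
    s=np.linalg.lstsq(np.c_[d1,-d2],o2-o1,rcond=None)[0]
    p,q=o1+s[0]*d1,o2+s[1]*d2;return (p+q)/2,np.linalg.norm(p-q)
E
python3 - <<'E'
from h import *
np.set_printoptions(precision=1,suppress=True)
print(manip.read_state())
ims=[]
for n in('scene','top'):
    c=manip.camera(n);print(n,c['vfov'],c['cx'],c['cy'],c['shot']);print(np.array(c['pose']))
    im=c['img'].copy()
    for t in['stand','spindle','tool_block','spool','mug','tape','polish_block']:
        for r in manip.find_in(t,c):
            x,y,w,h=r['rect'];print(t,np.round(r['rect'],1),round(r['conf'],2),atz(c,x+w/2,y+h/2,0))
    save(c,n+'0.png')
E
```

```text
{'clock': 0.0, 'joints': array([-1.4,  0.3,  1.5, -0. ,  1.3, -0.1]), 'qd': array([ 0., -0.,  0.,  0., -0., -0.]), 'effort': array([ -0. , -53.2, -35.3,   0.1,   0. ,  -0. ]), 'eef_pos': array([ 144.4, -530.4,  212.9]), 'eef_rot': array([-3.1, -0. ,  0.3]), 'wrist_force': array([-0.8, -0.1, -0.2]), 'moment': array([-0.1,  0. , -0. ]), 'finger_gap': 94.25865663549153}
scene 48.60008767666267 249.18296594140585 193.10652793922654 1
[[ -0.8   0.4  -0.5 970.2]
 [  0.6   0.5  -0.6 536.2]
 [ -0.   -0.7  -0.7 652.4]
 [  0.    0.    0.    1. ]]
stand [233.7 170.6  88.8  68.8] 0.92 [497.9  25.7   0. ]
spindle [377.2 183.3  23.2  56.5] 0.85 [318.7 190.1   0. ]
spindle [355.5 216.8  16.1  33.9] 0.77 [413.6 200.8   0. ]
spindle [406.5 217.9  24.8  55.5] 0.7 [350. 291.   0.]
spindle [155.3 216.4  38.2  60.3] 0.47 [743.6  -8.9   0. ]
tool_block [324.4 231.6  54.   62.4] 0.78 [491.3 237.9   0. ]
spool [198.2 125.   25.5  36.6] 0.84 [ 484.1 -265.3    0. ]
mug [189.2 221.6  64.1 107.9] 0.59 [709.7 108.5   0. ]
tape [153.4 216.6  40.6  58.8] 0.6 [743.9 -11.    0. ]
polish_block [119.  175.9  29.8  38.
[... 203 characters left out ...]
and [209.3 182.3  84.2  70.4] 0.95 [510.8  28.2   0. ]
spindle [ 90.6 254.1  33.3  15.7] 0.79 [417.2 347.5   0. ]
spindle [139.2 272.7  23.6  11.7] 0.47 [380.4 249.4   0. ]
spindle [236.7  93.6  53.9  35.1] 0.43 [759.7  -3.3   0. ]
tool_block [135.5 189.5  36.1  59.2] 0.66 [510.3 247.9   0. ]
spool [351.4 202.2  38.8  29.9] 0.61 [ 507.9 -237.7   -0. ]
mug [158.1  61.3  54.   64.5] 0.75 [806.9 182.3   0. ]
mug [236.9  93.7  50.7  35.8] 0.57 [758.6   0.    0. ]
mug [350.9 202.3  38.9  31.4] 0.31 [ 506.  -236.6    0. ]
tape [238.2  93.4  50.   36. ] 0.57 [759.1  -2.2   0. ]
tape [139.7 231.9  18.8   8. ] 0.42 [473.  256.7  -0. ]
polish_block [326.9  90.5  45.6  39.4] 0.55 [ 758.3 -204.4    0. ]
```

View pics/scene0.png

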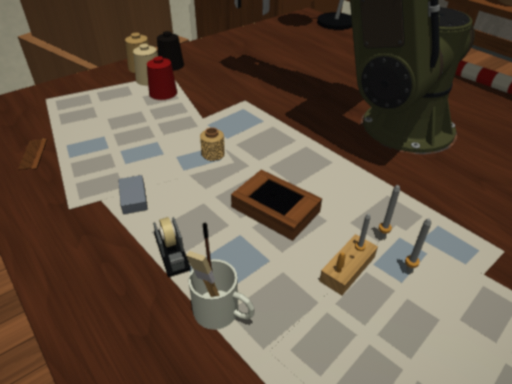

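View pics/top0.png

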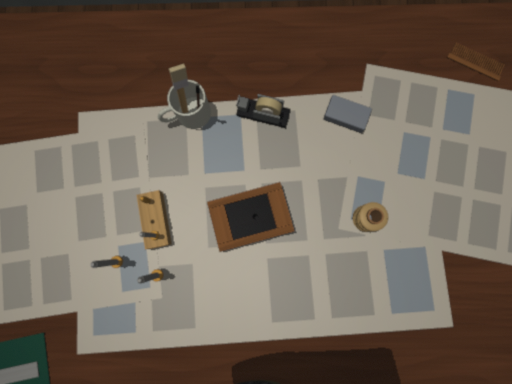

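The scene view shows the stand at about (276,203), the spool at (212,145) and the tool block at (350,263). The pin in the block is at (364,232). Two larger look-alike spindles stand on the desk at (390,210) and (418,245). The top view agrees, with the stand at (251,216), the block at (153,220) and the spool at (372,217). I'll enlarge the details.

```bash
python3 - <<'E'
from h import *
np.set_printoptions(precision=1,suppress=True)
t=cv2.imread('pics/top0.png');s=cv2.imread('pics/scene0.png')
R=lambda im,x,y,w,h,k:cv2.resize(im[y:y+h,x:x+w],None,fx=k,fy=k,interpolation=cv2.INTER_CUBIC)
a=R(t,200,175,100,75,4);
b=cv2.convertScaleAbs(a,alpha=3)
c=R(t,85,185,100,75,4);d=R(s,315,180,100,75,4)
d2=R(s,315,205,100,75,4)
cv2.imwrite('pics/crop1.png',np.vstack([np.hstack([a,b]),np.hstack([c,d2])]))
c=manip.camera('top');k=manip.camera('scene')
for n in('stand','spool','tool_block'):
    for cc in(c,k):
        r=manip.silhouettes(n,cc)
        if not r: print(n,'none');continue
        m=r[0]['pixels'].astype(np.uint8);M=cv2.moments(m,True)
        cs=max(cv2.findContours(m,0,2)[0],key=cv2.contourArea)
        print(n,r[0]['conf'],M['m10']/M['m00'],M['m01']/M['m00']);print(cv2.minAreaRect(cs), cv2.approxPolyDP(cs,4,True)[:,0].tolist())
E
```

```text
stand 0.75 250.04238776022072 215.76197642337598
((249.78076171875, 215.6961669921875), (52.09724807739258, 78.67210388183594), 74.74488067626953) [[279, 182], [208, 201], [220, 249], [293, 230]]
stand 0.84 276.3718124485879 204.2083904579106
((275.2919616699219, 202.10720825195312), (84.27000427246094, 51.33924865722656), 29.623750686645508) [[232, 193], [236, 209], [290, 240], [317, 214], [321, 201], [264, 172]]
spool 0.89 370.2326431181486 216.46894031668697
((370.050048828125, 216.6500244140625), (27.828041076660156, 35.10127639770508), 71.56504821777344) [[382, 205], [359, 206], [353, 213], [355, 225], [367, 231], [383, 226], [388, 215]]
spool 0.64 212.26582278481013 144.0253164556962
((212.0, 144.0), (32.0, 24.0), 90.0) [[207, 128], [200, 134], [202, 156], [217, 160], [224, 155], [223, 133]]
tool_block 0.77 154.0205965909091 217.9559659090909
((153.9644317626953, 218.9243927001953), (56.44304275512695, 27.406665802001953), 80.7538833618164) [[159, 190], [137, 195], [142, 229], [159, 233], [156, 239], [144, 237], [146, 248], [171, 241]]
tool_block 0.58 347.68985976267527 265.39644012944984
((348.5011291503906, 263.3134460449219), (33.41386795043945, 64.74981689453125), 40.15599822998047) [[356, 234], [320, 273], [320, 281], [340, 295], [378, 250], [368, 240], [364, 250], [357, 250]]
```

View pics/crop1.png

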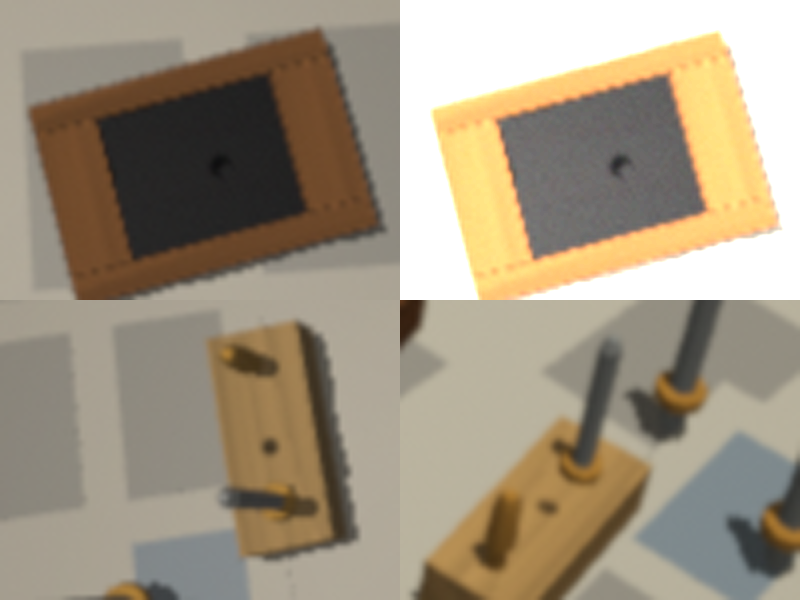

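The enlarged crop shows the spindle in the block, with its collar at top (155,236) and its tip at (142,234). In the scene view these are (360,246) and (368,216). The plate shows a small dark spot at about top (255,216.5), which may be the hole. I'll treat that as a starting guess and confirm it by feel.

```bash
python3 - <<'E'
from h import *
np.set_printoptions(precision=1,suppress=True)
t=manip.camera('top');s=manip.camera('scene')
print('collar',tri(ray(t,155,235.7),ray(s,360,246.2)),atz(t,155,235.7,37))
print('shaft top',tri(ray(t,142,234),ray(s,368,216.2)),atz(t,142,234,122))
cr=np.array([[97,122],[270,73],[305,212],[133,260]])/4+[200,175]-.4
w=np.array([atz(t,*p,41) for p in cr]);print('opening top edge',w,w.mean(0))
for i in range(4): print(np.linalg.norm(w[i]-w[i-1]))
oc=np.array([[30,108],[321,29],[382,228]])/4+[200,175]-.4
o=np.array([atz(t,*p,41) for p in oc]);print('outer',o,np.linalg.norm(o[0]-o[1]),np.linalg.norm(o[1]-o[2]),(o[0]+o[2])/2)
print('yaw',np.degrees(np.arctan2(*(w[1]-w[0])[1::-1][::1])),np.degrees(np.arctan2(*(o[1]-o[0])[1::-1])))
print('spot',atz(t,255,216.4,36),atz(t,255,216.4,33))
# scene opening centre consistency
print('proj centre in scene',proj(s,np.r_[w.mean(0)[:2],41]),proj(s,atz(t,255,216.4,36)))
# block corners top z=34
b=np.array([[207,338],[298,320],[338,540],[245,557]])-[0,300];b=b/4+[85,185]-.4
B=np.array([atz(t,*p,34) for p in b]);print('block',B,[np.linalg.norm(B[i]-B[i-1]) for i in range(4)])
# spool: tube-top ring: bright in crops
im=cv2.resize(t['img'][190:245,340:400],None,fx=6,fy=6,interpolation=2)
im2=cv2.resize(s['img'][115:170,185:245],None,fx=6,fy=6,interpolation=2)
cv2.imwrite('pics/spool.png',np.hstack([im,im2])[:,:,::-1])
for z in(0,72):
  print('spool t',atz(t,370.2,216.5,z))
for c,n in((t,'t'),(s,'s')):
  r=manip.find_in('spool',c)
  print(n,r[0]['rect'])
print(tri(ray(t,370.2,216.5),ray(s,212.2,144.)))
for a in (t,s): print([proj(a,[500,-236,z]) for z in(0,31,72)])
E
```

```text
collar (array([472. , 234.5,  32.2]), np.float64(1.3059278745266378)) [472.3 232.6  37. ]
shaft top (array([473.2, 235.5, 114.7]), np.float64(1.7531761290427677)) [473.5 232.4 122. ]
opening top edge [[535.1  85.8  41. ]
 [560.1  -7.   41. ]
 [485.8 -24.1  41. ]
 [461.9  66.8  41. ]] [510.7  30.4  41. ]
75.61914035968454
96.14001043320478
76.3014524225876
94.00314176721164
outer [[543.1 121.7  41. ]
 [583.6 -34.9  41. ]
 [476.8 -64.4  41. ]] 161.76116144790248 110.80877528542685 [510.   28.6  41. ]
yaw -74.8934001122926 -75.49128644304162
spot [510.4  19.6  36. ] [510.6  19.7  33. ]
proj centre in scene [275.8 194.8] [272.6 193.8]
block [[562.6 277.   34. ]
 [571.8 227.7  34. ]
 [453.2 202.9  34. ]
 [445.  252.1  34. ]] [np.float64(120.26303181647695), np.float64(50.20653290366831), np.float64(121.108748818498), np.float64(49.96519039296982)]
spool t [ 509.4 -236.5    0. ]
spool t [ 504.2 -214.3   72. ]
t [353.0, 204.7, 34.2, 25.4]
s [200.5, 124.7, 24.2, 38.3]
(array([ 506.1, -226.2,   29.4]), np.float64(3.2317820139115727))
[array([370.3, 220.7]), array([374.7, 219.8]), array([381.1, 218.4])]
[array([212.1, 150.6]), array([211.4, 140.7]), array([210.4, 127.1])]
```

View pics/spool.png

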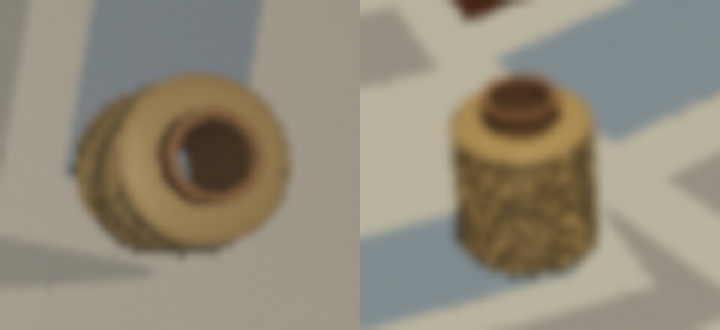

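The spool's tube rim is centred at about top (374.8,215.5) and scene (211.7,130). All the measured sizes agree with the text:
- **Block:** 120 x 50 mm.
- **Opening:** 76 x 95 mm.
- **Spindle:** (473,233.5).
- **Spot:** within the allowed hole region.

Next is the first move.

```bash
cat >> h.py <<'E'
from scipy.spatial.transform import Rotation as Ro
def go(*tg,yaw=None):
    s=manip.read_state();R=Ro.from_euler('xyz',s['eef_rot']);y0=s['eef_rot'][2]
    for t in tg: print('to',t,'shift',np.round(R.as_matrix().T@(np.array(t)-s['eef_pos']),1))
    print('pos',np.round(s['eef_pos'],1),'rpy',np.round(s['eef_rot'],3),'F',np.round(s['wrist_force'],1),'clock',round(s['clock'],2),'j',np.round(s['joints'],2))
    if yaw is not None: print('roll deg',-np.degrees(yaw-y0))
E
python3 - <<'E'
from h import *
go([300,-200,230],[473,233.5,230],yaw=np.radians(12))
t=manip.camera('top');s=manip.camera('scene')
print('spool',tri(ray(t,374.8,215.5),ray(s,211.7,130)),atz(t,374.8,215.5,72),atz(s,211.7,130,72))
E
```

```text
to [300, -200, 230] shift [ 236.9 -278.2  -16.6]
to [473, 233.5, 230] shift [ 517.7 -651.1  -16.6]
pos [ 144.5 -530.7  213.4] rpy [-3.142  0.     0.266] F [-0.2  0.4  0.1] clock 1.4 j [-1.37  0.3   1.52 -0.    1.32 -0.07]
roll deg 3.2261894510432634
spool (array([ 505.52644108, -223.00497765,   72.5566757 ]), np.float64(1.3520835588327482)) [ 506.06922081 -223.67412285   72.        ] [ 504.73321177 -223.06937786   72.        ]
```

Emit:
send_rows([
  [[1,40,-45,-5,0],[1,80,-90,-10,0],[1,120,-135,-16,0],[1,160,-180,-16,0],[1,200,-225,-16,1],[1,237,-278,-16,2],[1,265,-318,-16,3],[1,295,-358,-16,3],[1,325,-398,-16,3],[1,355,-438,-16,3]],
])

```text
clock: 2.5
eef_pos: [348.3, -73.2, 229.8]
eef_rot: [3.141, -0.001, 0.213]
wrist_force: [1.8, -0.6, 0.3]
finger_gap: 94.0
```

```bash
python3 - <<'E'
from h import *
go([473,233.5,230],yaw=np.radians(12))
E
```

```text
to [473, 233.5, 230] shift [ 1.867e+02 -2.733e+02 -2.000e-01]
pos [348.3 -73.2 229.8] rpy [ 3.141e+00 -1.000e-03  2.130e-01] F [ 1.8 -0.6  0.3] clock 2.5 j [-0.31 -0.17  1.98 -0.    1.33  1.05]
roll deg 0.21036144436963783
```

Emit:
send_rows([
  [[1,30,-35,0,0],[1,60,-75,0,0],[1,90,-115,0,0],[1,120,-155,0,0],[1,150,-195,0,0],[1,160,-215,0,0],[1,160,-215,0,0],[1,160,-215,0,0]],
])

```text
clock: 3.3
eef_pos: [458.7, 168.8, 229.2]
eef_rot: [3.141, 0.001, 0.214]
wrist_force: [-0.5, -0.4, 0.1]
finger_gap: 93.6
```

```bash
python3 - <<'E'
from h import *
go([473,233.5,230],[473,233.5,83],yaw=np.radians(12))
E
```

```text
to [473, 233.5, 230] shift [ 27.8 -60.2  -0.8]
to [473, 233.5, 83] shift [ 27.8 -60.2 146.2]
pos [458.7 168.8 229.2] rpy [3.141e+00 1.000e-03 2.140e-01] F [-0.5 -0.4  0.1] clock 3.3 j [ 0.28  0.15  1.67 -0.    1.33  1.63]
roll deg 0.2805845542039485
```

Emit:
send_rows([
  [[1,14,-30,0,0],[1,28,-60,0,0],[1,28,-60,30,0],[1,28,-60,60,0],[1,28,-60,90,0],[1,28,-60,120,0],[1,28,-60,140,0],[0.6,28,-60,146,0],[0.5,28,-60,146,0],[0.5,28,-60,146,0]],
])

```text
clock: 4.3
eef_pos: [474.2, 233.2, 84.7]
eef_rot: [-3.141, -0.002, 0.213]
wrist_force: [0.1, 0.7, 1.2]
finger_gap: 73.3
```

```bash
python3 - <<'E'
from h import *
go([473,233.5,83],yaw=np.radians(12))
t=manip.camera('top');s=manip.camera('scene')
R=lambda im,x,y,w,h,k:cv2.resize(im[y:y+h,x:x+w],None,fx=k,fy=k,interpolation=2)
cv2.imwrite('pics/grasp.png',np.hstack([R(t['img'],95,180,120,110,3),R(s['img'],310,160,120,110,3)])[:,:,::-1])
E
```

```text
to [473, 233.5, 83] shift [-1.1 -0.5  1.7]
pos [474.2 233.2  84.7] rpy [-3.141e+00 -2.000e-03  2.130e-01] F [0.1 0.7 1.2] clock 4.3 j [ 0.39  0.4   1.71 -0.    1.03  1.75]
roll deg 0.19210702593617876
```

View pics/grasp.png

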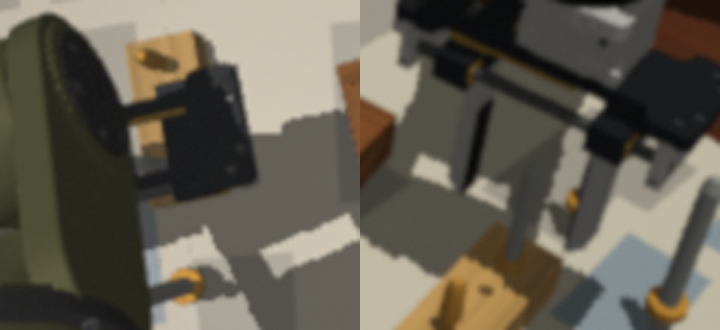

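The spindle (crop 520,205) stands between the open fingers, so I'll close on it.

Emit:
send_rows([
  [[0,-1,0,1,0],[0,-1,0,1,0],[0,-1,0,1,0],[0,-1,0,1,0],[0,-1,0,1,0],[0,-1,0,1,0],[0,-1,0,1,0],[0,-1,0,1,0],[0,-1,0,1,0]],
], newtons=30)

```text
clock: 5.3
eef_pos: [472.4, 233.8, 82.4]
eef_rot: [-3.14, -0.0, 0.213]
wrist_force: [-1.1, 5.2, -0.7]
finger_gap: 9.5
```

```bash
python3 - <<'E'
from h import *
go([473,233.5,83])
s=manip.read_state();print(s['finger_gap'],s['moment'])
E
```

```text
to [473, 233.5, 83] shift [ 0.5  0.5 -0.6]
pos [472.4 233.8  82.4] rpy [-3.14  -0.     0.213] F [-1.1  5.2 -0.7] clock 5.3 j [0.39 0.4  1.72 0.   1.02 1.75]
9.519078162888869 [1.22691985 0.24188625 0.04180146]
```

Emit:
send_rows([
  [[0,0,-1,0,0],[0,0,-1,0,0],[0,0,-1,-10,0],[0,0,-1,-25,0],[0,0,-1,-50,0],[0,0,-1,-80,0],[0,0,-1,-100,0],[0,0,-1,-100,0]],
])

```text
clock: 6.1
eef_pos: [473.4, 234.4, 185.7]
eef_rot: [-3.141, -0.005, 0.213]
wrist_force: [0.4, -0.2, -1.0]
finger_gap: 9.5
```

```bash
python3 - <<'E'
from h import *
go([510.5,19.7,182],[510.5,19.7,120],[510.5,19.7,115])
s=manip.read_state();print(s['finger_gap'],s['moment'])
t=manip.camera('top');s=manip.camera('scene')
R=lambda im,x,y,w,h,k:cv2.resize(im[y:y+h,x:x+w],None,fx=k,fy=k,interpolation=2)
cv2.imwrite('pics/lift.png',np.hstack([R(t['img'],95,150,120,130,3),R(s['img'],310,130,130,130,3)])[:,:,::-1])
E
```

```text
to [510.5, 19.7, 182] shift [ -9.2 217.7   3.5]
to [510.5, 19.7, 120] shift [ -9.5 217.7  65.5]
to [510.5, 19.7, 115] shift [ -9.6 217.7  70.5]
pos [473.4 234.4 185.7] rpy [-3.141 -0.005  0.213] F [ 0.4 -0.2 -1. ] clock 6.1 j [ 0.39  0.27  1.62 -0.    1.24  1.75]
9.525115274411217 [-0.01725691  0.00213059  0.02435262]
```

View pics/lift.png

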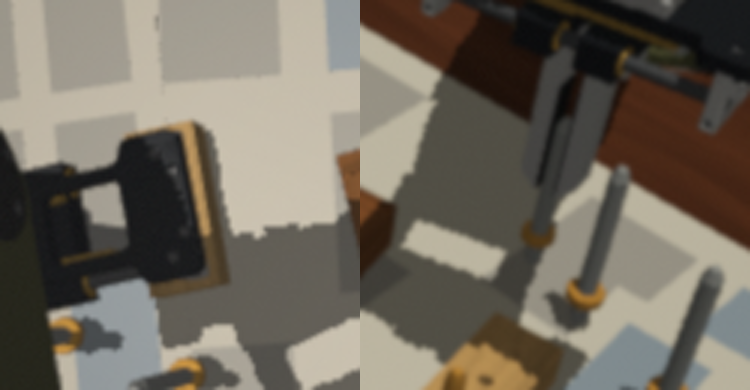

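The spindle is lifted and hangs parallel to the fingers (crop 545,190), with the force reading normal for its weight. Next I carry it to above the spot.

Emit:
send_rows([
  [[0,-2,45,4,0],[0,-4,90,4,0],[0,-6,135,4,0],[0,-8,180,4,0],[0,-9,205,20,0],[0,-9,218,40,0],[0,-9,218,60,0],[0,-9,218,66,0],[0,-9,218,66,0],[0,-9,218,66,0]],
])

```text
clock: 7.2
eef_pos: [509.9, 19.5, 116.8]
eef_rot: [3.141, -0.0, 0.214]
wrist_force: [-0.0, 0.4, -0.8]
finger_gap: 9.7
```

```bash
python3 - <<'E'
from h import *
go([510.5,19.7,107],[510.5,19.7,104])
s=manip.read_state();print(s['finger_gap'],s['moment'])
t=manip.camera('top');s=manip.camera('scene')
R=lambda im,x,y,w,h,k:cv2.resize(im[y:y+h,x:x+w],None,fx=k,fy=k,interpolation=2)
cv2.imwrite('pics/over.png',np.hstack([R(s['img'],220,110,110,130,5)])[:,:,::-1][:600])
print(proj(s,[510.5,19.7,36]))
E
```

```text
to [510.5, 19.7, 107] shift [ 0.6 -0.   9.8]
to [510.5, 19.7, 104] shift [ 0.6 -0.  12.8]
pos [509.9  19.5 116.8] rpy [ 3.141 -0.     0.214] F [-0.   0.4 -0.8] clock 7.2 j [-0.03  0.32  1.74 -0.    1.09  1.32]
9.707076069175464 [ 0.00531236 -0.0665348   0.00064116]
[272.62283206 193.87823905]
```

View pics/over.png

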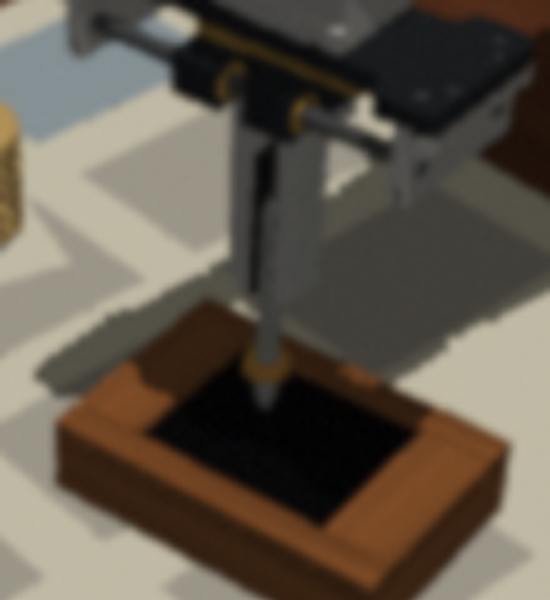

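The tip hangs at scene (273,192) over the plate, close to the projected spot at (272.6,193.9). Now I lower it gently.

Emit:
send_rows([
  [[0,0.5,0,4,0],[0,0.5,0,8,0],[0,0.5,0,10,0],[0,0.5,0,11,0],[0,0.5,0,12,0],[0,0.5,0,12,0]],
])

```text
clock: 7.9
eef_pos: [510.2, 19.4, 104.3]
eef_rot: [-3.142, 0.0, 0.213]
wrist_force: [-0.1, 0.9, -0.2]
finger_gap: 9.6
```

Emit:
send_rows([
  [[0,0,0,0.5,0],[0,0,0,1,0],[0,0,0,1,0]],
])

```text
clock: 8.2
eef_pos: [510.2, 19.4, 103.4]
eef_rot: [-3.142, 0.0, 0.213]
wrist_force: [-0.9, -0.5, -0.8]
finger_gap: 9.3
```

Emit:
send_rows([
  [[0,0,0,0.5,0],[0,0,0,1,0],[0,0,0,1.5,0],[0,0,0,1.5,0]],
])

```text
clock: 8.6
eef_pos: [510.2, 19.4, 101.8]
eef_rot: [-3.142, 0.0, 0.213]
wrist_force: [-0.4, -0.6, -0.7]
finger_gap: 9.6
```

Emit:
send_rows([
  [[0,0,0,0.5,0],[0,0,0,1,0],[0,0,0,1.5,0],[0,0,0,1.5,0]],
])

```text
clock: 9.0
eef_pos: [510.2, 19.4, 100.3]
eef_rot: [-3.142, 0.0, 0.213]
wrist_force: [-0.3, -0.3, -0.1]
finger_gap: 9.3
```

Emit:
send_rows([
  [[0,0,0,0.5,0],[0,0,0,1,0],[0,0,0,1.5,0],[0,0,0,1.5,0]],
])

```text
clock: 9.4
eef_pos: [510.2, 19.4, 98.8]
eef_rot: [-3.142, 0.0, 0.213]
wrist_force: [-0.1, 0.4, -0.9]
finger_gap: 9.5
```

Emit:
send_rows([
  [[0,0,0,0.5,0],[0,0,0,1,0],[0,0,0,1.5,0],[0,0,0,1.5,0]],
])

```text
clock: 9.8
eef_pos: [510.2, 19.4, 97.3]
eef_rot: [-3.142, 0.0, 0.213]
wrist_force: [0.3, 0.4, -0.9]
finger_gap: 9.3
```

Emit:
send_rows([
  [[0,0,0,0.5,0],[0,0,0,1,0],[0,0,0,1.5,0],[0,0,0,2,0],[0,0,0,2,0]],
])

```text
clock: 10.3
eef_pos: [510.2, 19.4, 95.3]
eef_rot: [-3.142, 0.0, 0.213]
wrist_force: [-0.9, -0.2, -0.6]
finger_gap: 9.0
```

Emit:
send_rows([
  [[0,0,0,0.5,0],[0,0,0,1,0],[0,0,0,1.5,0],[0,0,0,2,0],[0,0,0,2.5,0],[0,0,0,3,0],[0,0,0,3,0]],
])

```text
clock: 11.0
eef_pos: [510.2, 19.4, 92.3]
eef_rot: [-3.142, 0.0, 0.213]
wrist_force: [-0.3, 1.0, -1.0]
finger_gap: 9.4
```

Emit:
send_rows([
  [[0,0,0,0.5,0],[0,0,0,1,0],[0,0,0,1.5,0],[0,0,0,2,0],[0,0,0,2.5,0],[0,0,0,3,0],[0,0,0,3.5,0],[0,0,0,4,0],[0,0,0,4,0]],
])

```text
clock: 11.9
eef_pos: [510.2, 19.4, 88.3]
eef_rot: [-3.142, 0.0, 0.213]
wrist_force: [-0.6, 0.4, -1.1]
finger_gap: 9.4
```

Emit:
send_rows([
  [[0,0,0,0.5,0],[0,0,0,1,0],[0,0,0,1.5,0],[0,0,0,2,0],[0,0,0,2.5,0],[0,0,0,3,0],[0,0,0,3,0]],
])

```text
clock: 12.6
eef_pos: [510.2, 19.4, 85.3]
eef_rot: [-3.142, 0.0, 0.213]
wrist_force: [-1.3, 0.4, -0.3]
finger_gap: 9.4
```

Emit:
send_rows([
  [[0,0,0,0.3,0],[0,0,0,0.6,0],[0,0,0,0.8,0],[0,0,0,0.8,0]],
])

```text
clock: 13.0
eef_pos: [510.2, 19.4, 84.6]
eef_rot: [-3.142, 0.0, 0.213]
wrist_force: [-1.8, 0.3, -1.3]
finger_gap: 9.3
```

Emit:
send_rows([
  [[0,0,0,0.2,0],[0,0,0,0.4,0],[0,0,0,0.4,0]],
])

```text
clock: 13.3
eef_pos: [510.2, 19.4, 84.2]
eef_rot: [-3.142, 0.0, 0.213]
wrist_force: [-1.9, -0.2, -0.7]
finger_gap: 9.3
```

Emit:
send_rows([
  [[0,0,0,0.2,0],[0,0,0,0.4,0],[0,0,0,0.4,0]],
])

```text
clock: 13.6
eef_pos: [510.3, 19.4, 84.0]
eef_rot: [3.142, -0.0, 0.213]
wrist_force: [-2.3, 0.0, 4.5]
finger_gap: 9.7
```

Contact came at TCP z = 84.0 with about 5 N, exactly the height expected for the collar on the plate. Now I let go and rise.

Emit:
send_rows([
  [[0.3,0,0,0,0],[0.5,0,0,0,0],[0.7,0,0,0,0],[1,0,0,0,0],[1,0,0,-20,0],[1,0,0,-50,0],[1,0,0,-80,0],[1,0,0,-110,0],[1,0,0,-140,0],[1,0,0,-140,0]],
])

```text
clock: 14.6
eef_pos: [511.6, 19.3, 227.6]
eef_rot: [3.14, -0.006, 0.213]
wrist_force: [0.8, -0.9, -0.4]
finger_gap: 86.1
```

```bash
python3 - <<'E'
from h import *
go([505.5,-223,224],[505.5,-223,34])
E
```

```text
to [505.5, -223, 224] shift [-57.3 235.5   3.7]
to [505.5, -223, 34] shift [-58.5 235.2 193.7]
pos [511.6  19.3 227.6] rpy [ 3.14  -0.006  0.213] F [ 0.8 -0.9 -0.4] clock 14.6 j [-0.03  0.2   1.61 -0.    1.32  1.32]
```

Emit:
send_rows([
  [[1,-11,45,0,0],[1,-22,90,0,0],[1,-33,135,0,0],[1,-44,180,0,0],[1,-54,220,0,0],[1,-57.5,235,0,0],[1,-57.5,235,0,0],[1,-57.5,235,30,0],[1,-57.5,235,60,0],[1,-57.5,235,60,0]],
])

```text
clock: 15.6
eef_pos: [502.5, -220.2, 160.2]
eef_rot: [-3.137, 0.005, 0.215]
wrist_force: [-0.6, 0.7, 0.5]
finger_gap: 93.8
```

```bash
python3 - <<'E'
from h import *
go([505.5,-223,34])
t=manip.camera('top');s=manip.camera('scene')
R=lambda im,x,y,w,h,k:cv2.resize(im[y:y+h,x:x+w],None,fx=k,fy=k,interpolation=2)
cv2.imwrite('pics/plug.png',np.hstack([R(t['img'],200,150,110,130,3),R(s['img'],160,80,170,130,3)])[:,:,::-1])
for c in(t,s): print([proj(c,[511,19.5,z]) for z in(42,124)])
E
```

```text
to [505.5, -223, 34] shift [  3.    4.  126.2]
pos [ 502.5 -220.2  160.2] rpy [-3.137  0.005  0.215] F [-0.6  0.7  0.5] clock 15.6 j [-0.48  0.35  1.58  0.    1.21  0.88]
[array([255.02484172, 215.89814736]), array([254.3869464 , 212.50695872])]
[array([272.48392133, 191.85737379]), array([273.89489797, 161.71735448])]
```

View pics/plug.png

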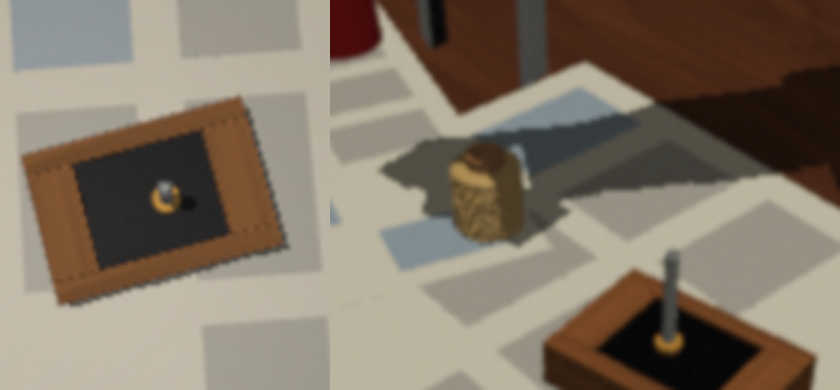

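The spindle stands upright in the plate, with its collar at top (255,216) and its top at scene (274,164), both as projected. Now the spool.

Emit:
send_rows([
  [[1,3,4,20,0],[1,3,4,45,0],[1,3,4,70,0],[1,3,4,95,0],[1,3,4,115,0],[1,3,4,125,0],[1,3,4,125,0],[0.8,3,4,125,0]],
])

```text
clock: 16.5
eef_pos: [508.4, -225.9, 40.3]
eef_rot: [3.14, -0.001, 0.214]
wrist_force: [0.3, -0.4, -0.8]
finger_gap: 89.3
```

Emit:
send_rows([
  [[0.7,0,0,0,0],[0.65,0,0,0,0],[0.6,0,0,0,0],[0.5,0,0,0,0],[0.5,0,0,0,0],[0.5,0,0,0,0],[0.5,0,0,0,0]],
], newtons=20)

```text
clock: 17.2
eef_pos: [507.7, -225.8, 39.2]
eef_rot: [3.141, -0.0, 0.213]
wrist_force: [-1.8, 1.6, 5.0]
finger_gap: 59.5
```

```bash
python3 - <<'E'
from h import *
go([505.5,-223,34])
s=manip.read_state();print(s['finger_gap'],s['moment'])
E
```

```text
to [505.5, -223, 34] shift [-1.6 -3.2  5.2]
pos [ 507.7 -225.8   39.2] rpy [ 3.141 -0.     0.213] F [-1.8  1.6  5. ] clock 17.2 j [-0.48  0.52  1.66  0.    0.97  0.87]
59.524142541654236 [ 0.23170207  0.28809745 -0.10069192]
```

Emit:
send_rows([
  [[0.5,0,0,-3,0],[0.5,0,0,-15,0],[0.5,0,0,-35,0],[0.5,0,0,-60,0],[0.5,0,0,-85,0],[0.5,0,0,-110,0],[0.5,0,0,-135,0],[0.5,0,0,-150,0],[0.5,0,0,-155,0],[0.5,0,0,-155,0]],
], newtons=25)

```text
clock: 18.2
eef_pos: [507.6, -225.8, 194.4]
eef_rot: [3.141, -0.001, 0.213]
wrist_force: [0.1, -0.4, -1.1]
finger_gap: 60.1
```

```bash
python3 - <<'E'
from h import *
go([510.4,19.4,194])
s=manip.read_state();print(s['finger_gap'],s['moment'])
E
```

```text
to [510.4, 19.4, 194] shift [  54.7 -239.     0.3]
pos [ 507.6 -225.8  194.4] rpy [ 3.141e+00 -1.000e-03  2.130e-01] F [ 0.1 -0.4 -1.1] clock 18.2 j [-0.48  0.33  1.53 -0.    1.28  0.87]
60.11885089596627 [ 0.01838043 -0.01136378 -0.01231725]
```

Emit:
send_rows([
  [[0.5,8,-30,0,0],[0.5,17,-70,0,0],[0.5,26,-110,0,0],[0.5,36,-150,0,0],[0.5,45,-190,0,0],[0.5,52,-220,0,0],[0.5,56,-235,0,0],[0.5,56.3,-239,0,0],[0.5,56.3,-239,0,0],[0.5,56.3,-239,0,0]],
])

```text
clock: 19.2
eef_pos: [511.9, 19.0, 193.4]
eef_rot: [-3.142, 0.001, 0.213]
wrist_force: [0.1, -0.5, -1.4]
finger_gap: 59.7
```

```bash
python3 - <<'E'
from h import *
go([512,19.8,194],[512,19.8,75])
t=manip.camera('top');s=manip.camera('scene')
R=lambda im,x,y,w,h,k:cv2.resize(im[y:y+h,x:x+w],None,fx=k,fy=k,interpolation=2)
cv2.imwrite('pics/above.png',np.hstack([R(t['img'],210,160,90,110,4),R(s['img'],220,90,110,110,4)])[:,:,::-1])
for z in(0,62,72): print(z,proj(s,[510.4,19.4,155+z]),proj(t,[510.4,19.4,155+z]))
print(proj(s,[510.4,19.4,124]))
E
```

```text
to [512, 19.8, 194] shift [ 0.3 -0.8 -0.6]
to [512, 19.8, 75] shift [  0.4  -0.8 118.4]
pos [511.9  19.  193.4] rpy [-3.142e+00  1.000e-03  2.130e-01] F [ 0.1 -0.5 -1.4] clock 19.2 j [-0.03  0.23  1.65 -0.    1.26  1.32]
0 [274.67441346 149.17866924] [254.16335922 211.33292243]
62 [275.93503653 122.46108734] [253.51402954 207.88248411]
72 [276.1505618  117.89325576] [253.39626726 207.25671346]
[274.08908753 161.58403752]
```

View pics/above.png

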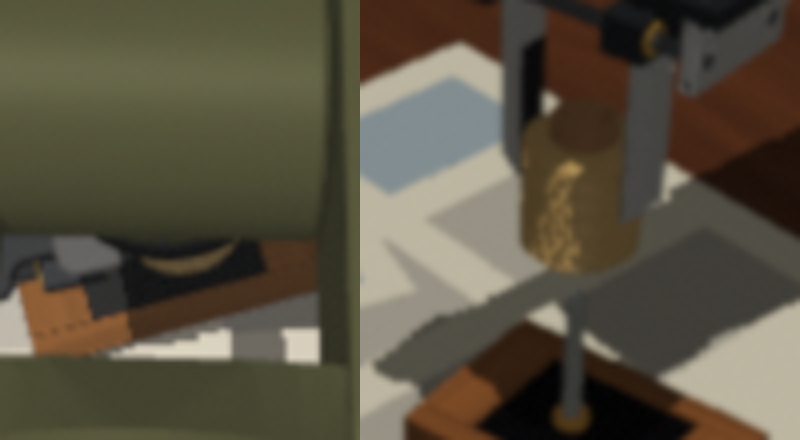

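The spool is centred over the spindle: in scene columns the rim is at 277, its bottom at 275 and the spindle top at 274, all within about 1 px of the projections. Now I lower it slowly.

Emit:
send_rows([
  [[0.5,0.3,-0.5,8,0],[0.5,0.3,-0.5,16,0],[0.5,0.3,-0.5,24,0],[0.5,0.3,-0.5,30,0],[0.5,0.3,-0.5,36,0],[0.5,0.3,-0.5,42,0],[0.5,0.3,-0.5,48,0],[0.5,0.3,-0.5,54,0],[0.5,0.3,-0.5,60,0]],
])

```text
clock: 20.2
eef_pos: [512.2, 20.3, 133.3]
eef_rot: [-3.142, -0.0, 0.214]
wrist_force: [0.1, 0.5, -0.2]
finger_gap: 59.4
```

Emit:
send_rows([
  [[0.5,0,0,7,0],[0.5,0,0,14,0],[0.5,0,0,21,0],[0.5,0,0,28,0],[0.5,0,0,35,0],[0.5,0,0,40,0],[0.5,0,0,43,0],[0.5,0,0,43,0]],
])

```text
clock: 21.0
eef_pos: [512.1, 20.3, 90.5]
eef_rot: [-3.141, 0.0, 0.213]
wrist_force: [-0.1, 0.1, -1.0]
finger_gap: 59.9
```

```bash
python3 - <<'E'
from h import *
go([512,19.8,75])
print(manip.read_state()['moment'])
E
```

```text
to [512, 19.8, 75] shift [-0.1  0.5 15.5]
pos [512.1  20.3  90.5] rpy [-3.141  0.     0.213] F [-0.1  0.1 -1. ] clock 21.0 j [-0.03  0.36  1.75  0.    1.03  1.33]
[ 0.02562113  0.03298015 -0.02108175]
```

Emit:
send_rows([
  [[0.5,0,0.5,3,0],[0.5,0,0.5,6,0],[0.5,0,0.5,8,0],[0.5,0,0.5,9,0],[0.5,0,0.5,10,0],[0.5,0,0.5,11,0],[0.5,0,0.5,11,0]],
])

```text
clock: 21.7
eef_pos: [512.2, 19.8, 79.7]
eef_rot: [-3.142, 0.0, 0.213]
wrist_force: [-0.6, 0.5, -0.3]
finger_gap: 59.9
```

Emit:
send_rows([
  [[0.5,0,0,1,0],[0.5,0,0,2,0],[0.5,0,0,3,0],[0.5,0,0,3.5,0],[0.5,0,0,3.5,0]],
])

```text
clock: 22.2
eef_pos: [512.3, 19.8, 76.2]
eef_rot: [-3.142, 0.0, 0.213]
wrist_force: [-0.6, 0.4, -1.0]
finger_gap: 59.7
```

Emit:
send_rows([
  [[0.5,0,0,0.4,0],[0.5,0,0,0.8,0],[0.5,0,0,1.2,0],[0.5,0,0,1.2,0]],
])

```text
clock: 22.6
eef_pos: [512.3, 19.8, 75.2]
eef_rot: [3.142, -0.0, 0.213]
wrist_force: [0.0, -0.7, -0.6]
finger_gap: 59.9
```

Emit:
send_rows([
  [[0.5,0,0,0.3,0],[0.5,0,0,0.6,0],[0.5,0,0,0.6,0]],
])

```text
clock: 22.9
eef_pos: [512.5, 19.9, 75.0]
eef_rot: [-3.142, -0.001, 0.213]
wrist_force: [-1.6, 0.9, 5.9]
finger_gap: 60.1
```

The spool met the plate at the expected height of TCP z = 75. Now I release and rise.

Emit:
send_rows([
  [[0.7,0,0,0,0],[0.8,0,0,0,0],[1,0,0,0,0],[1,0,0,0,0],[1,0,0,-10,0],[1,0,0,-30,0],[1,0,0,-60,0],[1,0,0,-90,0],[1,0,0,-120,0],[1,0,0,-150,0]],
])

```text
clock: 23.9
eef_pos: [512.1, 19.8, 226.6]
eef_rot: [3.141, -0.001, 0.213]
wrist_force: [-0.5, -0.7, 0.5]
finger_gap: 93.8
```

Emit:
send_rows([
  [[1,0,40,0,0],[1,0,80,0,0],[1,0,120,0,0],[1,0,160,0,0],[1,-20,200,0,0],[1,-30,230,0,0],[1,-30,230,0,0],[1,-30,230,0,0],[1,-30,230,0,0]],
])

```text
clock: 24.8
eef_pos: [531.9, -210.3, 224.9]
eef_rot: [3.142, -0.0, 0.214]
wrist_force: [0.6, 1.0, -0.6]
finger_gap: 94.0
```

```bash
python3 - <<'E'
from h import *
go([510,20,200])
t=manip.camera('top');s=manip.camera('scene')
R=lambda im,x,y,w,h,k:cv2.resize(im[y:y+h,x:x+w],None,fx=k,fy=k,interpolation=2)
cv2.imwrite('pics/end.png',np.hstack([R(t['img'],200,160,100,110,4),R(s['img'],225,110,100,110,4)])[:,:,::-1])
for z in(42,98,108,124): print(z,proj(s,[510.4,19.4,z]),proj(t,[510.4,19.4,z]))
for n in('mug','tape','polish_block'):
  for c in(t,s): print(n,[(np.round(r['rect'],0),round(r['conf'],2)) for r in manip.find_in(n,c)[:1]])
E
```

```text
to [510, 20, 200] shift [  27.6 -229.7   24.9]
pos [ 531.9 -210.3  224.9] rpy [ 3.142 -0.     0.214] F [ 0.6  1.  -0.6] clock 24.8 j [-0.44  0.34  1.44  0.    1.36  0.92]
42 [272.66712239 191.72109507] [255.07560634 216.1804636 ]
98 [273.61922325 171.54231754] [254.65993482 213.97164892]
108 [273.79774821 167.75866845] [254.5786855 213.5399025]
124 [274.08908753 161.58403752] [254.44372797 212.82275892]
mug [(array([158.,  62.,  54.,  64.]), 0.64)]
mug [(array([188., 222.,  69., 108.]), 0.64)]
tape [(array([236.,  92.,  54.,  39.]), 0.96)]
tape [(array([152., 214.,  42.,  66.]), 0.58)]
polish_block [(array([326.,  92.,  47.,  40.]), 0.83)]
polish_block [(array([118., 179.,  30.,  35.]), 0.89)]
```

View pics/end.png

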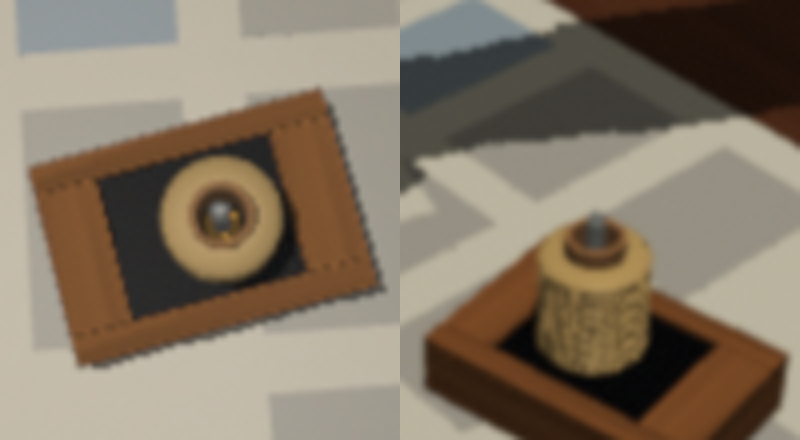

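The spool stands upright on the plate around the spindle (top crop 222,217; scene crop 595,290), and the spindle's top shows above the tube. The bystanders haven't moved and the gripper is well clear, so I'm handing in.

```bash
python3 -c "
from cell import manip
print(manip.sign_off())"
```

```text
the job is handed in; nothing more can be done
None
```

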